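# Seat a keyed filter cell on the leak-test block and hold it home

## Robot

A 6-joint arm with a two-finger parallel gripper is mounted at the origin on a cart in front of the work surface, level with it; the furniture and walls round the work are solid. World frame = base frame: x ahead of the robot, y to its left, z up, the work surface at z = 0. Lengths are in m, angles in degrees, forces in N, time in s.
With the tool pointing down it reaches from about 0.325 to 0.775 m from the base axis. Payload 5.5 kg.
Tool frame: the origin (TCP) lies on the centre line of the jaws, within the pads' length; the fingertips stand 14 mm ahead of it and the grasp point (between the pads) lies 5 mm behind it; z points along the fingers, y is the line along which they close (so a half turn about z gives the same grasp; the last joint's range is limited). The gripper opens to 85 mm and grips with 20 to 120 N. Pads are 22 mm wide; open, the fingers measure 114 mm over their backs; the gripper's body (76 mm by 85 mm) begins 54 mm behind the grasp point. The pads swing forward as they close: fully open they stand 13 mm farther back than shut.
Start: joints at [72.554, 5.22, 70.514, -0, 104.267, -3.249], TCP at [0.147, 0.582, 0.245] pointing down, gripper open.
Joint ranges: [-164.24, 164.24], [-49.07, 125.15], [9.68, 141.18], [-86.29, 266.29], [3.28, 154.24], [-151.56, 151.56]. Speed limits (degrees/s): [147.25, 147.25, 172.46, 180, 180, 180].

## Interface

Orientations are given as [roll, pitch, yaw] about the fixed x, y, z axes, in that order (R = Rz(yaw) Ry(pitch) Rx(roll)).
In Python, from cell import readout, vision, ticket gives the robot as it stands. The module is installed in compiled form; this text tells all that it offers.
- The arm moves only by the shell command python3 -m inch 'ROWS'. ROWS is JSON, a list of rows, each an object of numbers: "tx", "ty", "tz": the shift along the world's x, y, z in units of 50 mm (1.0 is 50 mm); "wx", "wy", "wz": the turn, a rotation vector about the world's x, y, z in units of 5 degrees (1.0 is 5 degrees); "claw": the opening, from 0 (shut) to 1 (fully open). A call has 1 to 20 rows; each row shifts and turns the commanded pose from where the row before left it; what a row does not reach is not made up. A row lasts 1/8 s, in which the tool goes at most 62.5 mm and 10.7 degrees, less where a joint would pass 70% of its speed; a pose out of reach is approached as far as the arm can. A call is refused whole if a number of a shift passes 1 or a number of a turn 1, either way. A call with a gripper value outside its range is refused whole. The fingers move at their own pace and stop on an object; the grip force is fixed at half the most. Time passes only in rows, so rows that do not move let the fingers close. It gives the time, the measured TCP pose, the force, the opening and the grip force at its end, in the units of the state.
- readout.state(): the state, without advancing time (a new reading comes with each control period).
- vision.get_image(name): name is "scene" or "top" or "wrist"; returns a dict with "color" (420x560x3 uint8, red, green, blue), "K" (3x3 intrinsics, pixels), "R" (3x3) and "t" (3): a world point X has camera coordinates R X + t. Camera axes: x right, y down, z forward; pixel columns grow to the right and rows downward; lengths in m; the calibration is good to about 2 mm. A picture is of the moment at which its call begins. There is no depth.
- ticket.finish_job(): hands the job in; it is judged then, once.
The state is a dict: "time": time; "joint_pos": joint angles; "dq": joint speeds; "effort": joint torques, N m; "position": TCP position; "tool_rot": TCP orientation; "ft_force": force on the tool from outside, world axes, zero at the start; "moment": the same for the moment, N m; "finger_gap": opening from 0.0 (shut) to 1.0 (fully open); "grip_force": force on a finger pad.
Only numpy, scipy, OpenCV 4.12 (cv2) and the standard library are available. Lean on these libraries where they do the work, as an engineer would, in place of code of your own. Each camera call takes 0.05 s, during which the arm holds its last target. There are 200 camera calls.

## Task

Take the plain grey dust cover off the leak-test block's spigot and put it down on the bench, then set the filter cell (the round metal part with the knurled collar and black breather head) over the bare spigot. Its keyways are hidden inside, so turn it on the spigot's three pins by its collar until it drops over them, and press it fully home against the spring valve, its rim down on the block. Finish while still holding it pressed home, because the spring lifts it as soon as it is let go, and leave the other things on the bench where they are.

Things in the scene. Friction and masses are not known exactly. Their poses are not given: they have to be found in the camera images.
- filter_cell: Loose filter cell, 0.12 to 0.22 kg, standing mouth down: knurled aluminium collar, 56 mm across, 46 high, under a black breather head, 55 then 47 across, 16 high (62 in all). Origin: axis, at the lower rim; z up. Inside: blind bore, 42 mm wide, 40.5 deep, with 3 equal keyways 120 degrees apart (one along +x), 11.5 wide, 4 deep, as long as the bore, hidden.
- collar (a point): Point on the filter cell's axis, 34 mm above its lower rim: a good height to grip the collar from above, from any side (all round alike, 56 mm across).
- dust_cover: Loose dust cover over the spigot, 50 g: plain smooth grey plastic cap, 57 mm across, 52 high, open below, walls 2 mm (inside 53 wide, 48 deep). Origin: its axis, at the lower rim, first on the block's top, 26 mm above the bench; z up. Grip it from above by its sides, 30 mm above the rim; lift it over 50 mm to clear the spigot. The bench midway between block and cell is free to put it down.
- seat (a point): Centre of the top of the fixed leak-test block (aluminium, 96 x 90 x 26 mm; this point is 26 mm above the bench); x to the pressure gauge (26 mm high) at its side, z up. The cell's rim lands here. A steel spigot stands on this point: 40 mm across, rising 38 mm above the block, its top 5 mm coned to 31 mm across; greased. A brass hose tail sticks out 24 mm at the block's -y side.
- pin_level (a point): On the spigot's axis, 24 mm above the block: upper side of its 3 pins (6 mm thick, 120 degrees apart, out to 24.5 mm from the axis). Their bearing differs each time, is not tied to this point's axes and not reported. A cell out of step rests with its rim at this level; in step (within 5 degrees) it drops freely, 18.5 mm, until its bore's roof meets the spring valve, 5.5 mm short of home.
- valve (a joint): Travel in m of the spring valve, a black button 28 mm wide standing 8 mm proud of the spigot's top: 0 = up, 0.0055 = the cell's rim is down on the block, 0.006 = end stop. Its spring presses up with 4 N at 0 and 9.5 N at 0.0055, more than the cell's weight, so it lifts the cell when nobody presses.
- filter_canister: Bystander: black and grey filter canister, 87 mm in diameter, 60 mm high, standing loose on the bench. Origin: centre of its underside.
- white_coupling: Bystander: slim white hose coupling, 27 mm in diameter, 60 mm high, standing loose on its end. Origin: centre of its underside.
- demand_valve: Bystander: black demand valve, 73 x 122 x 42 mm, lying loose near the front edge. Origin: centre of its underside.

How it is judged:
By the outcome, as a careful person would: the job done as asked, in the order asked, and still so for the second after the job is handed in, while the arm keeps its last pose, push and grip.
It also fails if it takes over 72 s, if anything falls off the work surface, if the arm or the gripper's body presses on something with over 40 N, if the wrist force passes 120 N, or if a joint passes its speed limit or range.

## Working session

There is one attempt and no reset: what is moved stays moved. The work goes in short steps, Python scripts to look and compute and a shell command to move; the robot and the scene stay as the last step left them, time stands still between calls to the robot, and variables do not carry over. Pictures are saved under pics/ and viewed, at most 10 in all, crops included, and the job is handed in when it is done.

```bash
mkdir -p pics; cat > h.py <<'E'
import cv2,numpy as np
from cell import readout,vision,ticket
def ray(im,u,v,z):
    d=im["R"].T@np.linalg.solve(im["K"],[u,v,1.]); c=-im["R"].T@im["t"]
    return c+d*(z-c[2])/d[2]
def proj(im,X):
    p=im["K"]@(im["R"]@np.array(X,float)+im["t"]); return p[:2]/p[2]
def shot(n,f):
    im=vision.get_image(n); cv2.imwrite("pics/"+f,im["color"][:,:,::-1]); np.savez("pics/"+f+".npz",**im); return im
E
python3 -c "
from h import *
for n in ['top','scene']:
    im=shot(n,n+'1.png'); print(n,im['K'][0,0],-im['R'].T@im['t'],im['R'].round(2).tolist())
print(readout.state())"
```

```text
top 379.53127930868925 [0.36645348 0.05069035 0.921522  ] [[0.02, -1.0, 0.01], [-0.98, -0.03, -0.19], [0.19, -0.01, -0.98]]
scene 431.86339546279356 [-0.00365201 -0.50193641  0.46960239] [[0.74, -0.67, 0.02], [-0.3, -0.36, -0.89], [0.6, 0.65, -0.46]]
{'time': 0.1, 'joint_pos': array([ 7.25511254e+01,  5.26217265e+00,  7.05768208e+01,  1.21844389e-04,
        1.04267050e+02, -3.24899248e+00]), 'dq': array([ 0.07225994, -0.10175673, -0.19471598,  0.01852149, -0.0784742 ,
       -0.04469927]), 'effort': array([ 1.03559636e-03, -4.60212672e+01, -4.19221616e+01, -1.81587084e-04,
        1.05218074e-02,  3.93705318e-05]), 'position': array([0.14711756, 0.58144367, 0.24421048]), 'tool_rot': array([-1.79894134e+02, -6.12797791e-03,  1.65800142e+02]), 'ft_force': array([-0.22024428,  0.70473487, -0.68684324]), 'moment': array([0.04742047, 0.03901672, 0.01129405]), 'grip_force': 0.0, 'finger_gap': 0.9983329987512943}
```

View pics/top1.png

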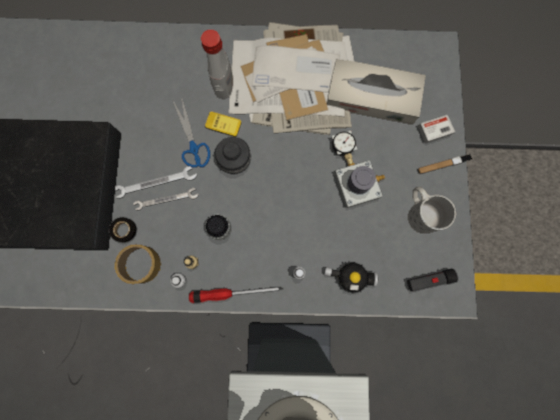

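View pics/scene1.png

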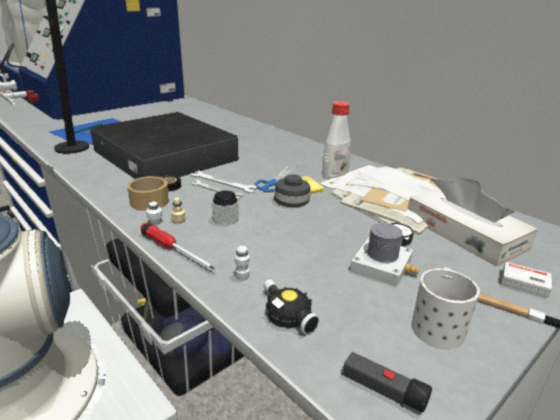

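Top view: cell at about (218,227), grey cover on the block at (363,180), gauge (344,142), canister (232,154), mug (435,210). Next I'll zoom in on the cell and the cover.

```bash
python3 -c "
from h import *
t=np.load('pics/top1.png.npz');s=np.load('pics/scene1.png.npz')
def c(im,u,v,w):
    return cv2.resize(im['color'][v-w:v+w,u-w:u+w,::-1],(300,300),interpolation=cv2.INTER_CUBIC)
a=np.hstack([c(t,218,227,25),c(t,360,180,30)]);b=np.hstack([c(s,226,207,30),c(s,385,245,40)])
cv2.imwrite('pics/z.png',np.vstack([a,b]))
for n,uv,z in [('cell',(217.5,226),.062),('cover',(363,180),.078),('blockc',(359.5,184.5),.026),('gauge',(344,142),.026)]: print(n,ray(t,*uv,z).round(4))
"
```

```text
cell [0.4783 0.1925 0.062 ]
cover [ 0.5913 -0.1377  0.078 ]
blockc [ 0.5936 -0.1405  0.026 ]
gauge [ 0.7013 -0.1034  0.026 ]
```

View pics/z.png

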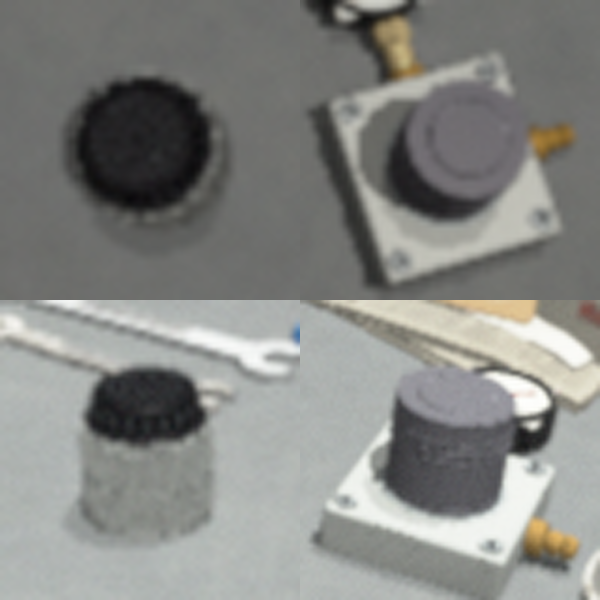

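The head and cover discs show clearly in both views. The cover's top disc is centred at about (363,178) in the top view. I'll combine the two views.

```bash
cat >> h.py <<'E'
def tri(obs):
    A=np.zeros((3,3));b=np.zeros(3)
    for im,u,v in obs:
        d=im["R"].T@np.linalg.solve(im["K"],[u,v,1.]);d/=np.linalg.norm(d);c=-im["R"].T@im["t"];P=np.eye(3)-np.outer(d,d);A+=P;b+=P@c
    return np.linalg.solve(A,b)
E
python3 -c "
from h import *
t=np.load('pics/top1.png.npz');s=np.load('pics/scene1.png.npz')
print('cover',ray(t,362.9,177.9,.078),ray(s,385.9,231.3,.078),tri([(t,362.9,177.9),(s,385.9,231.3)]))
print('cell',ray(t,216.8,225.4,.060),ray(s,225.4,194.6,.062),tri([(t,216.8,225.4),(s,225.4,194.6)]))
for k in [(330,105),(495,57),(562,232),(390,285)]: print(ray(t,330+(k[0]-300)/5-.5,150+k[1]/5-.5,.026))
"
```

```text
cover [ 0.596242   -0.13749633  0.078     ] [ 0.59702782 -0.13864778  0.078     ] [ 0.59680826 -0.13807506  0.07765832]
cell [0.4798984  0.19451512 0.06      ] [0.4827919  0.19549327 0.062     ] [0.48020247 0.19340416 0.06351557]
[ 0.62726661 -0.08206658  0.026     ]
[ 0.65408196 -0.16359588  0.026     ]
[ 0.56664144 -0.19457627  0.026     ]
[ 0.53827848 -0.11085688  0.026     ]
```

```bash
python3 -m inch '[{"tx":0.5,"ty":-0.8,"claw":1},{"tx":0.5,"ty":-0.8,"claw":1},{"tx":0.5,"ty":-0.8,"claw":1},{"tx":0.5,"ty":-0.8,"claw":1},{"tx":0.5,"ty":-0.8,"claw":1},{"tx":0.5,"ty":-0.8,"claw":1},{"tx":0.5,"ty":-0.8,"claw":1},{"tx":0.5,"ty":-0.8,"claw":1},{"tx":0.5,"ty":-0.8,"claw":1},{"tx":0.5,"ty":-0.8,"claw":1},{"tx":0.5,"ty":-0.8,"claw":1},{"tx":0.5,"ty":-0.8,"claw":1},{"tx":0.5,"ty":-0.8,"claw":1},{"tx":0.5,"ty":-0.8,"claw":1},{"tx":0.5,"ty":-0.8,"claw":1},{"tx":0.5,"ty":-0.8,"claw":1},{"tx":0.5,"ty":-0.8,"claw":1},{"tx":0.5,"ty":-0.8,"claw":1},{"claw":1},{"claw":1}]'
```

```text
$[0]: bad value
```

```bash
python3 -m inch '[{"tx":0.5,"ty":-0.8,"tz":0.0,"wx":0.0,"wy":0.0,"wz":0.0,"claw":1.0}]'
```

```text
time: 0.22
position: [0.1712, 0.5422, 0.2432]
tool_rot: [-179.8, -0.0, 166.0]
ft_force: [-0.0, -0.8, 0.0]
finger_gap: 0.999
grip_force: 0.0
```

```bash
python3 -m inch '[{"tx":0.5,"ty":-0.8}]'
```

```text
$[0]: bad value
```

```bash
python3 -m inch '[{"tx":0.5,"ty":-0.8,"tz":0,"wx":0,"wy":0,"wz":0,"claw":1},{"tx":0.5,"ty":-0.8,"tz":0,"wx":0,"wy":0,"wz":0,"claw":1},{"tx":0.5,"ty":-0.8,"tz":0,"wx":0,"wy":0,"wz":0,"claw":1},{"tx":0.5,"ty":-0.8,"tz":0,"wx":0,"wy":0,"wz":0,"claw":1},{"tx":0.5,"ty":-0.8,"tz":0,"wx":0,"wy":0,"wz":0,"claw":1},{"tx":0.5,"ty":-0.8,"tz":0,"wx":0,"wy":0,"wz":0,"claw":1},{"tx":0.5,"ty":-0.8,"tz":0,"wx":0,"wy":0,"wz":0,"claw":1},{"tx":0.5,"ty":-0.8,"tz":0,"wx":0,"wy":0,"wz":0,"claw":1},{"tx":0.5,"ty":-0.8,"tz":0,"wx":0,"wy":0,"wz":0,"claw":1},{"tx":0.5,"ty":-0.8,"tz":0,"wx":0,"wy":0,"wz":0,"claw":1},{"tx":0.5,"ty":-0.8,"tz":0,"wx":0,"wy":0,"wz":0,"claw":1},{"tx":0.5,"ty":-0.8,"tz":0,"wx":0,"wy":0,"wz":0,"claw":1},{"tx":0.5,"ty":-0.8,"tz":0,"wx":0,"wy":0,"wz":0,"claw":1},{"tx":0.5,"ty":-0.8,"tz":0,"wx":0,"wy":0,"wz":0,"claw":1},{"tx":0.5,"ty":-0.8,"tz":0,"wx":0,"wy":0,"wz":0,"claw":1},{"tx":0.5,"ty":-0.8,"tz":0,"wx":0,"wy":0,"wz":0,"claw":1},{"tx":0.5,"ty":-0.8,"tz":0,"wx":0,"wy":0,"wz":0,"claw":1},{"tx":0,"ty":0,"tz":0,"wx":0,"wy":0,"wz":0,"claw":1}]'
```

```text
time: 2.48
position: [0.5976, -0.1409, 0.2427]
tool_rot: [-180.0, -0.2, 165.6]
ft_force: [-0.0, -0.1, 0.3]
finger_gap: 0.999
grip_force: 0.0
```

```bash
python3 -m inch '[{"tx":-0.02,"ty":0.06,"tz":-0.7,"wx":0,"wy":0,"wz":0,"claw":1},{"tx":0,"ty":0,"tz":-0.7,"wx":0,"wy":0,"wz":0,"claw":1},{"tx":0,"ty":0,"tz":-0.7,"wx":0,"wy":0,"wz":0,"claw":1},{"tx":0,"ty":0,"tz":-0.7,"wx":0,"wy":0,"wz":0,"claw":1},{"tx":0,"ty":0,"tz":-0.7,"wx":0,"wy":0,"wz":0,"claw":1},{"tx":0,"ty":0,"tz":-0.35,"wx":0,"wy":0,"wz":0,"claw":1},{"tx":0,"ty":0,"tz":0,"wx":0,"wy":0,"wz":0,"claw":1},{"tx":0,"ty":0,"tz":0,"wx":0,"wy":0,"wz":0,"claw":0},{"tx":0,"ty":0,"tz":0,"wx":0,"wy":0,"wz":0,"claw":0},{"tx":0,"ty":0,"tz":0,"wx":0,"wy":0,"wz":0,"claw":0},{"tx":0,"ty":0,"tz":0,"wx":0,"wy":0,"wz":0,"claw":0},{"tx":0,"ty":0,"tz":0,"wx":0,"wy":0,"wz":0,"claw":0},{"tx":0,"ty":0,"tz":0,"wx":0,"wy":0,"wz":0,"claw":0}]'
```

```text
time: 4.1
position: [0.5975, -0.1357, 0.0555]
tool_rot: [-180.0, 0.3, 165.8]
ft_force: [-1.2, 0.2, 5.8]
finger_gap: 0.655
grip_force: 64.2
```

```bash
python3 -m inch '[{"tx":0,"ty":0,"tz":0.2,"wx":0,"wy":0,"wz":0,"claw":0},{"tx":0,"ty":0,"tz":0.4,"wx":0,"wy":0,"wz":0,"claw":0},{"tx":0,"ty":0,"tz":0.5,"wx":0,"wy":0,"wz":0,"claw":0},{"tx":0,"ty":0,"tz":0.5,"wx":0,"wy":0,"wz":0,"claw":0},{"tx":0,"ty":0,"tz":0.4,"wx":0,"wy":0,"wz":0,"claw":0},{"tx":-0.2,"ty":0.55,"tz":0,"wx":0,"wy":0,"wz":0,"claw":0},{"tx":-0.2,"ty":0.55,"tz":0,"wx":0,"wy":0,"wz":0,"claw":0},{"tx":-0.2,"ty":0.55,"tz":0,"wx":0,"wy":0,"wz":0,"claw":0},{"tx":-0.2,"ty":0.55,"tz":0,"wx":0,"wy":0,"wz":0,"claw":0},{"tx":-0.2,"ty":0.55,"tz":0,"wx":0,"wy":0,"wz":0,"claw":0},{"tx":-0.2,"ty":0.55,"tz":0,"wx":0,"wy":0,"wz":0,"claw":0},{"tx":0,"ty":0,"tz":0,"wx":0,"wy":0,"wz":0,"claw":0}]'; python3 -c "
from h import *
shot('scene','s2.png')"
```

```text
time: 5.6
position: [0.5358, 0.0312, 0.1537]
tool_rot: [180.0, 0.0, 165.9]
ft_force: [0.3, -0.4, 0.0]
finger_gap: 0.662
grip_force: 63.7
```

View pics/s2.png

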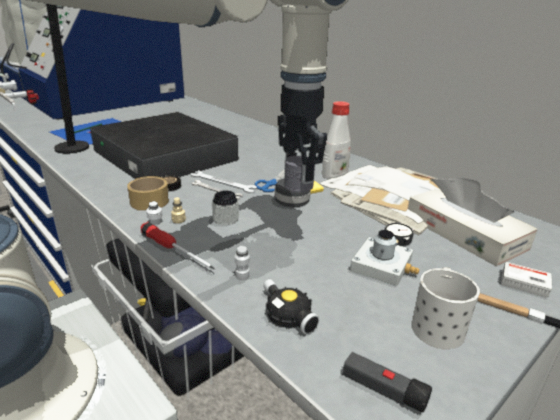

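The cover is in the jaws at about (293,170) and the spigot is bare at (384,245). Now I'll put the cover down.

```bash
python3 -m inch '[{"tx":0,"ty":0,"tz":-0.5,"wx":0,"wy":0,"wz":0,"claw":0},{"tx":0,"ty":0,"tz":-0.5,"wx":0,"wy":0,"wz":0,"claw":0},{"tx":0,"ty":0,"tz":-0.5,"wx":0,"wy":0,"wz":0,"claw":0},{"tx":0,"ty":0,"tz":-0.5,"wx":0,"wy":0,"wz":0,"claw":0},{"tx":0,"ty":0,"tz":-0.2,"wx":0,"wy":0,"wz":0,"claw":0},{"tx":0,"ty":0,"tz":-0.1,"wx":0,"wy":0,"wz":0,"claw":0},{"tx":0,"ty":0,"tz":-0.1,"wx":0,"wy":0,"wz":0,"claw":0},{"tx":0,"ty":0,"tz":0,"wx":0,"wy":0,"wz":0,"claw":0}]'
```

```text
time: 6.65
position: [0.5364, 0.0296, 0.0332]
tool_rot: [180.0, 0.0, 165.8]
ft_force: [1.1, -0.5, -0.7]
finger_gap: 0.654
grip_force: 63.7
```

```bash
python3 -m inch '[{"tx":0,"ty":0,"tz":-0.06,"wx":0,"wy":0,"wz":0,"claw":0},{"tx":0,"ty":0,"tz":0,"wx":0,"wy":0,"wz":0,"claw":0}]'
```

```text
time: 6.9
position: [0.5362, 0.0297, 0.0298]
tool_rot: [180.0, 0.0, 165.8]
ft_force: [-0.2, -0.4, 0.0]
finger_gap: 0.656
grip_force: 63.7
```

```bash
python3 -m inch '[{"tx":0,"ty":0,"tz":-0.02,"wx":0,"wy":0,"wz":0,"claw":0},{"tx":0,"ty":0,"tz":0,"wx":0,"wy":0,"wz":0,"claw":1},{"tx":0,"ty":0,"tz":0,"wx":0,"wy":0,"wz":0,"claw":1},{"tx":0,"ty":0,"tz":0,"wx":0,"wy":0,"wz":0,"claw":1},{"tx":0,"ty":0,"tz":0,"wx":0,"wy":0,"wz":0,"claw":1},{"tx":0,"ty":0,"tz":0.3,"wx":0,"wy":0,"wz":0,"claw":1},{"tx":0,"ty":0,"tz":0.5,"wx":0,"wy":0,"wz":0,"claw":1},{"tx":0,"ty":0,"tz":0.6,"wx":0,"wy":0,"wz":0,"claw":1},{"tx":0,"ty":0,"tz":0.6,"wx":0,"wy":0,"wz":0,"claw":1},{"tx":0,"ty":0,"tz":0.6,"wx":0,"wy":0,"wz":0,"claw":1},{"tx":-0.2,"ty":0.6,"tz":0,"wx":0,"wy":0,"wz":0,"claw":1},{"tx":-0.2,"ty":0.6,"tz":0,"wx":0,"wy":0,"wz":0,"claw":1},{"tx":-0.2,"ty":0.6,"tz":0,"wx":0,"wy":0,"wz":0,"claw":1},{"tx":-0.2,"ty":0.6,"tz":0,"wx":0,"wy":0,"wz":0,"claw":1},{"tx":-0.2,"ty":0.6,"tz":0,"wx":0,"wy":0,"wz":0,"claw":1},{"tx":-0.12,"ty":0.3,"tz":0,"wx":0,"wy":0,"wz":0,"claw":1},{"tx":0,"ty":0,"tz":0,"wx":0,"wy":0,"wz":0,"claw":1}]'; python3 -c "
from h import *
s=shot('scene','s3.png');t=shot('top','t3.png');w=shot('wrist','w3.png')
print(proj(w,[.4805,.1945,.06]))
cv2.imwrite('pics/v3.png',np.hstack([cv2.resize(s['color'][130:290,180:420,::-1],(420,280)),cv2.resize(w['color'][:,:,::-1],(373,280))]))
print(readout.state()['position'])"
```

```text
time: 9.02
position: [0.4801, 0.1952, 0.1594]
tool_rot: [180.0, 0.0, 165.9]
ft_force: [0.8, -0.9, -0.6]
finger_gap: 0.998
grip_force: 0.0
[283.7056497  214.76762823]
[0.48053655 0.19384095 0.15895449]
```

View pics/v3.png

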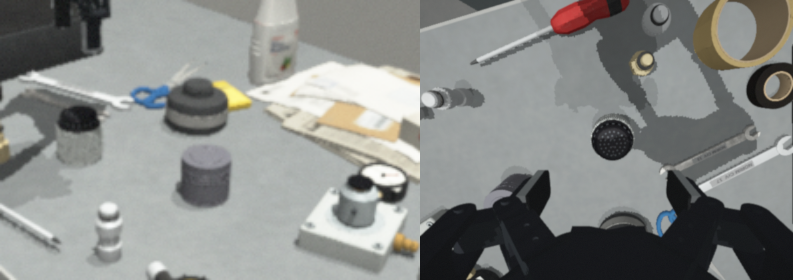

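The cover stands upright on the bench and the spigot is bare. In the wrist view the cell head is at about (288,206), so I'll refine its position from there.

```bash
python3 -c "
from h import *
w=np.load('pics/w3.png.npz');g=cv2.cvtColor(w['color'],cv2.COLOR_RGB2GRAY)
m=np.zeros_like(g);m[160:250,250:325]=(g[160:250,250:325]<60)
n,l,st,c=cv2.connectedComponentsWithStats(m)
for i in range(1,n):
  if st[i,4]>300: print(st[i],c[i],ray(w,st[i,0]+st[i,2]/2,st[i,1]+st[i,3]/2,.055),w['K'][0,0],-w['R'].T@w['t'])
s=np.load('pics/s3.png.npz')
cv2.imwrite('pics/sp.png',cv2.resize(s['color'][215:285,345:425,::-1],(640,560),interpolation=cv2.INTER_CUBIC))
"
```

```text
[ 258  180   62   60 2590] [289.02277992 210.62084942] [0.47902808 0.19941472 0.055     ] 291.99790562462556 [0.41502019 0.2099339  0.2878161 ]
```

View pics/sp.png

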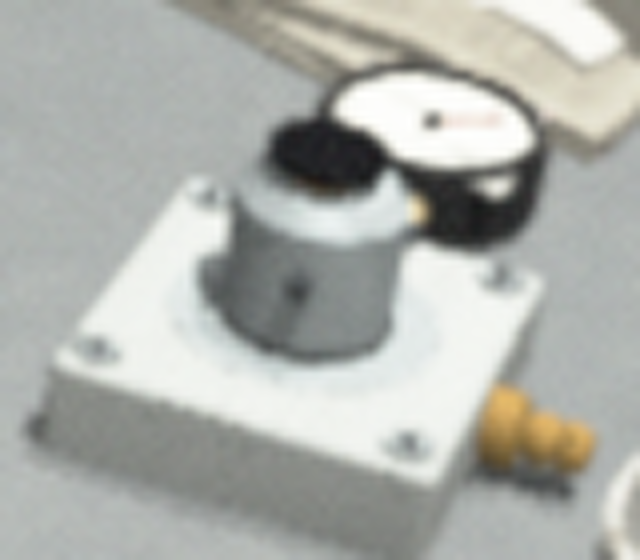

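```bash
python3 -m inch '[{"tx":0,"ty":0.06,"tz":-0.5,"wx":0,"wy":0,"wz":0,"claw":1},{"tx":0,"ty":0,"tz":-0.5,"wx":0,"wy":0,"wz":0,"claw":1},{"tx":0,"ty":0,"tz":-0.5,"wx":0,"wy":0,"wz":0,"claw":1},{"tx":0,"ty":0,"tz":-0.5,"wx":0,"wy":0,"wz":0,"claw":1},{"tx":0,"ty":0,"tz":-0.4,"wx":0,"wy":0,"wz":0,"claw":1},{"tx":0,"ty":0,"tz":-0.16,"wx":0,"wy":0,"wz":0,"claw":1},{"tx":0,"ty":0,"tz":0,"wx":0,"wy":0,"wz":0,"claw":1},{"tx":0,"ty":0,"tz":0,"wx":0,"wy":0,"wz":0,"claw":0},{"tx":0,"ty":0,"tz":0,"wx":0,"wy":0,"wz":0,"claw":0},{"tx":0,"ty":0,"tz":0,"wx":0,"wy":0,"wz":0,"claw":0},{"tx":0,"ty":0,"tz":0,"wx":0,"wy":0,"wz":0,"claw":0},{"tx":0,"ty":0,"tz":0,"wx":0,"wy":0,"wz":0,"claw":0},{"tx":0,"ty":0,"tz":0,"wx":0,"wy":0,"wz":0,"claw":0}]'
```

```text
time: 10.8
position: [0.4812, 0.198, 0.0325]
tool_rot: [179.9, 0.1, 165.8]
ft_force: [-0.2, 0.2, 6.5]
finger_gap: 0.637
grip_force: 64.2
```

```bash
python3 -m inch '[{"tx":0,"ty":0,"tz":0.2,"wx":0,"wy":0,"wz":0,"claw":0},{"tx":0,"ty":0,"tz":0.5,"wx":0,"wy":0,"wz":0,"claw":0},{"tx":0,"ty":0,"tz":0.6,"wx":0,"wy":0,"wz":0,"claw":0},{"tx":0,"ty":0,"tz":0.6,"wx":0,"wy":0,"wz":0,"claw":0},{"tx":0,"ty":0,"tz":0.3,"wx":0,"wy":0,"wz":0,"claw":0},{"tx":0.23,"ty":-0.67,"tz":0,"wx":0,"wy":0,"wz":0,"claw":0},{"tx":0.23,"ty":-0.67,"tz":0,"wx":0,"wy":0,"wz":0,"claw":0},{"tx":0.23,"ty":-0.67,"tz":0,"wx":0,"wy":0,"wz":0,"claw":0},{"tx":0.23,"ty":-0.67,"tz":0,"wx":0,"wy":0,"wz":0,"claw":0},{"tx":0.23,"ty":-0.67,"tz":0,"wx":0,"wy":0,"wz":0,"claw":0},{"tx":0.23,"ty":-0.67,"tz":0,"wx":0,"wy":0,"wz":0,"claw":0},{"tx":0.23,"ty":-0.67,"tz":0,"wx":0,"wy":0,"wz":0,"claw":0},{"tx":0.23,"ty":-0.67,"tz":0,"wx":0,"wy":0,"wz":0,"claw":0},{"tx":0.23,"ty":-0.67,"tz":0,"wx":0,"wy":0,"wz":0,"claw":0},{"tx":0.23,"ty":-0.67,"tz":0,"wx":0,"wy":0,"wz":0,"claw":0},{"tx":0,"ty":0,"tz":0,"wx":0,"wy":0,"wz":0,"claw":0},{"tx":0,"ty":0,"tz":0,"wx":0,"wy":0,"wz":0,"claw":0}]'; python3 -c "
from h import *
s=shot('scene','s4.png');t=shot('top','t4.png')
print(readout.state()['position'],proj(s,[.5966,-.138,.11]),proj(s,[.5966,-.138,.026]))
a=cv2.resize(s['color'][170:290,320:440,::-1],(400,400),interpolation=cv2.INTER_CUBIC);b=cv2.resize(t['color'][130:230,310:410,::-1],(400,400),interpolation=cv2.INTER_CUBIC)
cv2.imwrite('pics/v4.png',np.hstack([a,b]))"
```

```text
time: 12.92
position: [0.5947, -0.1369, 0.1398]
tool_rot: [180.0, -0.1, 165.8]
ft_force: [-0.0, 0.5, -1.8]
finger_gap: 0.636
grip_force: 63.9
[ 0.5948706  -0.13634593  0.140408  ] [387.9497858  215.65925081] [381.61474494 255.3225605 ]
```

View pics/v4.png

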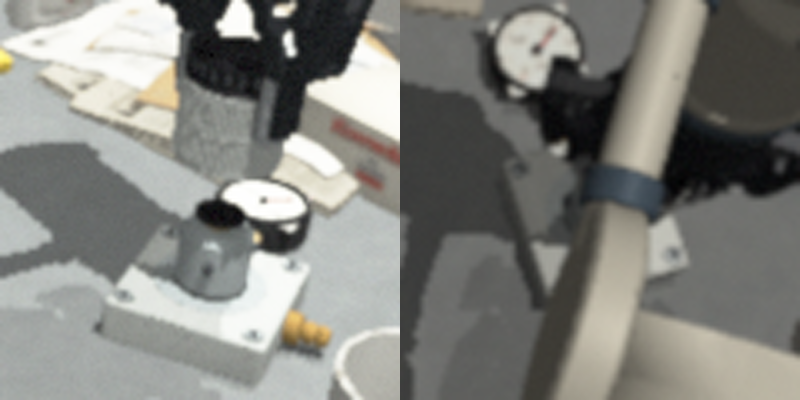

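The cell hangs above the spigot, rim centre near (389,217) in the scene view, in line with the axis to about 1 mm. Now I'll lower it step by step.

```bash
python3 -m inch '[{"tx":0.02,"ty":-0.01,"tz":-0.3,"wx":0,"wy":0,"wz":0,"claw":0},{"tx":0,"ty":0,"tz":-0.3,"wx":0,"wy":0,"wz":0,"claw":0},{"tx":0,"ty":0,"tz":-0.2,"wx":0,"wy":0,"wz":0,"claw":0},{"tx":0,"ty":0,"tz":-0.1,"wx":0,"wy":0,"wz":0,"claw":0},{"tx":0,"ty":0,"tz":0,"wx":0,"wy":0,"wz":0,"claw":0}]'; python3 -m inch '[{"tx":0,"ty":0,"tz":-0.1,"wx":0,"wy":0,"wz":0,"claw":0},{"tx":0,"ty":0,"tz":-0.1,"wx":0,"wy":0,"wz":0,"claw":0},{"tx":0,"ty":0,"tz":0,"wx":0,"wy":0,"wz":0,"claw":0}]'; python3 -c "
from h import *
s=readout.state();print(s['moment'],s['joint_pos'])"
```

```text
time: 13.65
position: [0.596, -0.1378, 0.0952]
tool_rot: [180.0, -0.0, 165.8]
ft_force: [-0.2, -0.1, -1.3]
finger_gap: 0.639
grip_force: 63.9
time: 14.02
position: [0.5971, -0.1374, 0.0857]
tool_rot: [179.9, 0.1, 165.8]
ft_force: [6.0, 2.1, -4.0]
finger_gap: 0.639
grip_force: 64.0
[ 0.3064322  -0.92328011 -0.01732385] [-1.61748210e+01  8.58222379e+00  8.30937028e+01  6.57898348e-02
  8.82031342e+01 -9.20036103e+01]
```

```bash
python3 -m inch '[{"tx":0.03,"ty":0.01,"tz":0,"wx":0,"wy":0,"wz":0,"claw":0},{"tx":0,"ty":0,"tz":-0.05,"wx":0,"wy":0,"wz":0,"claw":0},{"tx":0,"ty":0,"tz":0,"wx":0,"wy":0,"wz":0,"claw":0}]'; python3 -m inch '[{"tx":0,"ty":0,"tz":-0.04,"wx":0,"wy":0,"wz":0,"claw":0},{"tx":0,"ty":0,"tz":-0.04,"wx":0,"wy":0,"wz":0,"claw":0},{"tx":0,"ty":0,"tz":0,"wx":0,"wy":0,"wz":0,"claw":0}]'
```

```text
time: 14.4
position: [0.5974, -0.1374, 0.0828]
tool_rot: [-180.0, -0.0, 165.8]
ft_force: [0.2, -0.6, -2.5]
finger_gap: 0.643
grip_force: 64.0
time: 14.78
position: [0.5976, -0.1371, 0.079]
tool_rot: [180.0, -0.0, 165.8]
ft_force: [1.9, 1.6, -2.2]
finger_gap: 0.636
grip_force: 64.0
```

```bash
python3 -m inch '[{"tx":0,"ty":0,"tz":-0.06,"wx":0,"wy":0,"wz":0,"claw":0},{"tx":0,"ty":0,"tz":0,"wx":0,"wy":0,"wz":0,"claw":0}]';python3 -m inch '[{"tx":0,"ty":0,"tz":-0.06,"wx":0,"wy":0,"wz":0,"claw":0},{"tx":0,"ty":0,"tz":0,"wx":0,"wy":0,"wz":0,"claw":0}]'
```

```text
time: 15.02
position: [0.5976, -0.1371, 0.0759]
tool_rot: [180.0, -0.0, 165.8]
ft_force: [1.6, 1.0, -1.5]
finger_gap: 0.642
grip_force: 64.0
time: 15.28
position: [0.5976, -0.1372, 0.0729]
tool_rot: [180.0, -0.0, 165.8]
ft_force: [0.7, 2.5, -2.9]
finger_gap: 0.639
grip_force: 64.0
```

No contact on the pins so far, so it may already be in step. I'll keep lowering carefully.

```bash
python3 -m inch '[{"tx":0,"ty":0,"tz":-0.06,"wx":0,"wy":0,"wz":0,"claw":0},{"tx":0,"ty":0,"tz":-0.06,"wx":0,"wy":0,"wz":0,"claw":0},{"tx":0,"ty":0,"tz":0,"wx":0,"wy":0,"wz":0,"claw":0}]';python3 -m inch '[{"tx":0,"ty":0,"tz":-0.06,"wx":0,"wy":0,"wz":0,"claw":0},{"tx":0,"ty":0,"tz":0,"wx":0,"wy":0,"wz":0,"claw":0}]'
```

```text
time: 15.65
position: [0.5975, -0.1372, 0.0667]
tool_rot: [180.0, -0.0, 165.8]
ft_force: [1.8, 2.1, -2.8]
finger_gap: 0.64
grip_force: 64.0
time: 15.9
position: [0.5977, -0.1373, 0.0642]
tool_rot: [180.0, 0.0, 165.8]
ft_force: [1.7, 1.7, -2.1]
finger_gap: 0.634
grip_force: 64.1
```

```bash
python3 -m inch '[{"tx":0,"ty":0,"tz":-0.04,"wx":0,"wy":0,"wz":0,"claw":0},{"tx":0,"ty":0,"tz":0,"wx":0,"wy":0,"wz":0,"claw":0}]';python3 -m inch '[{"tx":0,"ty":0,"tz":-0.04,"wx":0,"wy":0,"wz":0,"claw":0},{"tx":0,"ty":0,"tz":0,"wx":0,"wy":0,"wz":0,"claw":0}]';python3 -m inch '[{"tx":0,"ty":0,"tz":-0.04,"wx":0,"wy":0,"wz":0,"claw":0},{"tx":0,"ty":0,"tz":0,"wx":0,"wy":0,"wz":0,"claw":0}]'
```

```text
time: 16.15
position: [0.598, -0.1374, 0.063]
tool_rot: [-180.0, 0.1, 165.8]
ft_force: [0.8, 1.2, 3.0]
finger_gap: 0.637
grip_force: 64.4
time: 16.4
position: [0.5981, -0.1375, 0.0609]
tool_rot: [-180.0, 0.1, 165.8]
ft_force: [1.5, 2.0, 5.6]
finger_gap: 0.635
grip_force: 64.6
time: 16.65
position: [0.5981, -0.1375, 0.0592]
tool_rot: [-180.0, 0.1, 165.8]
ft_force: [0.4, 1.4, 4.8]
finger_gap: 0.641
grip_force: 64.8
```

The spring made contact at TCP z of about 0.064, so home should be near 0.0585. I'll press until the force climbs steeply.

```bash
for i in 1; do python3 -m inch '[{"tx":0,"ty":0,"tz":-0.04,"wx":0,"wy":0,"wz":0,"claw":0},{"tx":0,"ty":0,"tz":0,"wx":0,"wy":0,"wz":0,"claw":0}]';python3 -m inch '[{"tx":0,"ty":0,"tz":-0.04,"wx":0,"wy":0,"wz":0,"claw":0},{"tx":0,"ty":0,"tz":0,"wx":0,"wy":0,"wz":0,"claw":0}]'; done
```

```text
time: 16.9
position: [0.5983, -0.1376, 0.0585]
tool_rot: [-180.0, 0.1, 165.8]
ft_force: [-0.8, 2.4, 10.8]
finger_gap: 0.64
grip_force: 65.2
time: 17.15
position: [0.5987, -0.1377, 0.0585]
tool_rot: [-180.0, 0.2, 165.8]
ft_force: [-4.6, 3.1, 18.3]
finger_gap: 0.641
grip_force: 66.1
```

```bash
python3 -m inch '[{"tx":0,"ty":0,"tz":-0.03,"wx":0,"wy":0,"wz":0,"claw":0},{"tx":0,"ty":0,"tz":0,"wx":0,"wy":0,"wz":0,"claw":0},{"tx":0,"ty":0,"tz":0,"wx":0,"wy":0,"wz":0,"claw":0},{"tx":0,"ty":0,"tz":0,"wx":0,"wy":0,"wz":0,"claw":0}]'; python3 -c "
from h import *
s=shot('scene','s5.png')
cv2.imwrite('pics/v5.png',cv2.resize(s['color'][150:300,200:440,::-1],(800,500),interpolation=cv2.INTER_CUBIC))"
```

```text
time: 17.65
position: [0.5988, -0.1377, 0.0584]
tool_rot: [-180.0, 0.3, 165.8]
ft_force: [-7.9, 2.7, 24.3]
finger_gap: 0.64
grip_force: 66.8
```

View pics/v5.png

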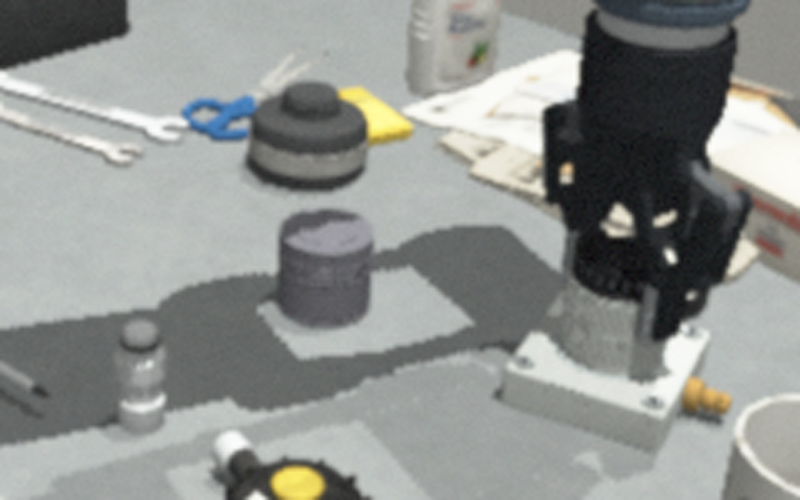

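The cell's rim is flush on the block at about (600,355), the cover stands on the bench at (325,265), and the bystanders have not moved. Handing in.

```bash
python3 -c "
from h import *
print(ticket.finish_job())"
```

```text
the job is handed in; nothing more can be done
None
```

I handed the job in at about 18 s with the arm still holding the filter cell pressed home at about 24 N and its rim down on the block; the keyways met the pins without any turning, the dust cover stands on the bench, and the other things are where they were.

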